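# Set out the supper ingredients on the serving board

## Robot

A 6-joint arm with a two-finger parallel gripper is mounted at the origin on a cart in front of the work surface, level with it; the furniture and walls round the work are solid. World frame = base frame: x ahead of the robot, y to its left, z up, the work surface at z = 0. Lengths are in mm, angles in rad, forces in N, time in s.
With the tool pointing down it reaches from about 300 to 825 mm from the base axis. Payload 5.4 kg.
Tool frame: the origin (TCP) lies on the centre line of the jaws, within the pads' length; the fingertips stand 14 mm ahead of it and the grasp point (between the pads) lies 5 mm behind it (robot.nose_length is the distance from the TCP to the fingertips, in mm); z points along the fingers, y is the line along which they close (so a half turn about z gives the same grasp; the last joint's range is limited). The gripper opens to 92 mm and grips with 3 to 60 N. Pads are 20 mm wide; open, the fingers measure 128 mm over their backs; the gripper's body (75 mm by 189 mm) begins 69 mm behind the grasp point.
Start: joints at [-1.482, 0.158, 1.597, -0, 1.386, -0.21], TCP at [169.241, -549.512, 228.601] pointing down, gripper open.
Joint ranges: [-2.91, 2.91], [-0.94, 2.29], [0.18, 2.7], [-1.29, 4.43], [0.17, 2.64], [-3, 3]. Speed limits (rad/s): [2.57, 2.57, 3.14, 3.14, 3.14, 3.14].

## Interface

Orientations are given as a unit quaternion [x, y, z, w].
In Python, from station import robot gives the robot as it stands.
- The arm moves only by the tool jog_arm, never from a script. Its argument "targets" is text: rows parted by semicolons, each of 5 numbers parted by spaces: the shift along the tool's x, y, z in cm, then the turn about the tool's z in rad, then the closure, from 0 (fully open) to 1 (shut). In form: dx dy dz twist claw; .... A call has exactly 5 rows; each row shifts and turns the commanded pose from where the row before left it, along the tool's axes as they then stand; what a row does not reach is not made up. A row lasts 1/10 s, in which the tool goes at most 50 mm and 8.59 degrees, less where a joint would pass 70% of its speed; a pose out of reach is approached as far as the arm can. A call with a gripper value outside its range is refused whole. The fingers move at their own pace and stop on an object; "grip_force" is the grip in N (left out, the last holds). Time passes only in rows, so rows that do not move let the fingers close, or fill a call up. It gives the time, the measured TCP pose, the force, the opening and the grip force at its end, in the units of the state.
- robot.read_state(): the state, without advancing time (a new reading comes with each control period).
- robot.capture(name): name is "side" or "top" or "wrist"; returns a dict with "frame" (400x640x3 uint8, red, green, blue), "z_map" (400x640 float32, mm along the optical axis (not along the pixel's ray), 0 where there is no reading), "intrinsics" (3x3 intrinsics, pixels), "camera_from_world" (4x4, takes a point from world to camera coordinates). Camera axes: x right, y down, z forward; pixel columns grow to the right and rows downward; lengths in mm; the calibration is good to about 2 mm. A picture is of the moment at which its call begins.
- robot.job_done(): hands the job in; it is judged then, once.
The state is a dict: "clock": time; "joints": joint angles; "qd": joint speeds; "joint_efforts": joint torques, N m; "ee_pos": TCP position; "tcp_rot": TCP orientation; "ft_force": force on the tool from outside, world axes, zero at the start; "moment": the same for the moment, N m; "grip_width": opening from 0.0 (shut) to 1.0 (fully open); "grip_force": force on a finger pad.
Only numpy, scipy, OpenCV 4.12 (cv2) and the standard library are available. Lean on these libraries where they do the work, as an engineer would, in place of code of your own. Each camera call takes 0.05 s, during which the arm holds its last target. There are 200 camera calls.

## Task

The serving board is marked off into two rows of three squares, and the wide low tin and the lidded glass jar already stand in the two end squares of its back row (the row farther from the robot); leave these two where they are. Set the other ingredients out upright, each in the middle of its square: the salt shaker between the wide tin and the jar, the spice jar in the front-row square directly in front of the wide tin, and the garlic bulb in the front-row square directly in front of the lidded jar. Stack the small tin centrally on top of the wide tin, and do not knock the arm against the wall cabinet overhead.

Things in the scene. Friction and masses are not known exactly. Their poses are not given: they have to be found in the camera images.
- board: Flat light-wood board, fixed, 190 (x) x 280 (y) x 15 mm, turned up to 0.15 rad, with six 90 x 90 mm squares marked by thin dark flush lines. Origin: centre of its underside; x points to the back (away from the robot), y left, z up. Square centres: x = +45 mm (back row) or -45 (front row), y = +90, 0 or -90; top at z = 15 mm. (The wall cabinet fills world x > 0.58, y -0.06 to 0.41, z > 0.51 m.)
- wide_tin: Wide low food tin with a pale label and a golden rim, round, diameter 75 mm, height 58 mm, 0.26 kg, flat top, loose. It stands in the left or the right end square of the board's back row, its axes parallel to the board's. Origin: centre of the underside; z up.
- lidded_jar: Round glass jar with a grey screw lid, diameter 66 mm (lid 61 mm), height 100 mm, 0.29 kg, loose. It stands in the other end square of the board's back row, its axes parallel to the board's. Origin: centre of the underside; z up.
- small_tin: Small food tin with a teal label and a silver rim, a plain cylinder of diameter 58 mm and height 72 mm, about 0.18 kg, standing on the worktop. Origin: centre of the underside; z up.
- salt_shaker: Salt shaker: clear body with a narrower grey domed top, round, diameter 44 mm up to about 66 mm height, above that 34 mm; total height 90 mm, about 0.1 kg, standing on the worktop. Origin: centre of the underside; z up.
- spice_jar: Spice jar: slim round jar with a green label and a red cap, diameter 45 mm along its whole height of 109 mm, about 0.11 kg, standing on the worktop. Origin: centre of the underside; z up.
- garlic_bulb: Garlic bulb, whitish, round, at most 60 mm in diameter (widest at about 22 mm height) and tapering to a point at 59 mm height, about 0.04 kg, standing on its root end on the worktop. Origin: centre of the underside; z up.
Things that resemble listed ones, but are neither listed nor needed, are in the scene too. What is shaped like the small_tin but blue is not meant.

How it is judged (in metres and radians):
At the end, for the whole second after the job is handed in: Shaker, spice jar and garlic stand on the board within 15 mm (each board axis) of the middles of their squares; small tin on the wide tin, axes within 12 mm; wide tin and jar within 15 mm of their start; all upright (0.12 rad, garlic 0.3) and at rest (x of salt_shaker in the frame of board between 0.03 and 0.06 m and z of salt_shaker in the frame of board between 0.009 and 0.021 m and y of salt_shaker in the frame of board between -0.015 and 0.015 m and x of spice_jar in the frame of board between -0.06 and -0.03 m and z of spice_jar in the frame of board between 0.009 and 0.021 m and y of spice_jar in the frame of wide_tin between -0.015 and 0.015 m and x of garlic_bulb in the frame of board between -0.06 and -0.03 m and z of garlic_bulb in the frame of board between 0.009 and 0.021 m and y of garlic_bulb in the frame of lidded_jar between -0.015 and 0.015 m and horizontal distance between small_tin and wide_tin below 0.012 m and z of small_tin in the frame of wide_tin between 0.052 and 0.064 m and z of wide_tin in the frame of board between 0.009 and 0.021 m and distance of each of wide_tin, lidded_jar from where it was at the start of the episode below 0.015 m and z of lidded_jar in the frame of board between 0.009 and 0.021 m and angle between each of wide_tin, lidded_jar, small_tin, salt_shaker, spice_jar's own z axis and vertical below 0.12 rad and linear speed of each of wide_tin, lidded_jar, small_tin, salt_shaker, spice_jar, garlic_bulb below 0.02 m/s and angle between garlic_bulb's own z axis and vertical below 0.3 rad); the robot touches nothing.
It fails at once if the wide tin or the lidded jar is shifted by more than 25 mm or tipped over (distance of any of wide_tin, lidded_jar from where it was at the start of the episode above 0.025 m or angle between any of wide_tin, lidded_jar's own z axis and vertical above 0.35 rad).
It also fails if it takes over 120 s, if anything falls off the work surface, if the arm or the gripper's body presses on something with over 40 N, if the wrist force passes 120 N, or if a joint passes its speed limit or range.

## Working session

There is one attempt and no reset: what is moved stays moved. The work goes in short steps, Python scripts to look and compute and a tool call to move; the robot and the scene stay as the last step left them, time stands still between calls to the robot, and variables do not carry over. Pictures are saved under pics/ and viewed, at most 14 in all, crops included, and the job is handed in when it is done.

Besides the shell and the picture viewer there is one more tool, called after ">>>" in YAML: its name, and indented under it one key for each argument. jog_arm: Moves the arm, as the interface text tells. Its arguments: {"type":"object","properties":{"targets":{"type":"string"},"grip_force":{"type":"number"}},"required":["targets"]}

```bash
ls; mkdir -p pics; python3 - <<'E'
from station import robot
import cv2,numpy as np
s=robot.read_state(); print(s)
for n in ["side","top"]:
    c=robot.capture(n); cv2.imwrite(f"pics/{n}0.png",c["frame"][:,:,::-1]); np.savez(f"pics/{n}0.npz",**c)
    print(n,c["intrinsics"].tolist(),np.round(np.linalg.inv(c["camera_from_world"]),3).tolist())
E
```

```text
pics
{'clock': 0.0, 'joints': array([-1.48211098e+00,  1.59040234e-01,  1.59823486e+00, -4.57307582e-05,
        1.38619596e+00, -2.10086688e-01]), 'qd': array([ 0.00035105, -0.00046834, -0.00143898, -0.00087613, -0.00049093,
       -0.00077555]), 'joint_efforts': array([-4.46705535e-04, -3.85565436e+01, -3.22107446e+01,  7.00975140e-02,
        3.79148894e-02, -1.69846621e-04]), 'ee_pos': array([ 169.16810909, -548.9173081 ,  227.62253915]), 'tcp_rot': array([ 9.88861580e-01,  1.48835122e-01,  3.45434281e-05, -9.38832059e-04]), 'ft_force': array([-0.15896464, -0.2470495 , -0.30337219]), 'moment': array([-0.0305069 ,  0.0627666 ,  0.00375641]), 'grip_force': 0.0, 'grip_width': 1.0004701236538545}
side [[471.1607737421435, 0.0, 317.99912406136525], [0.0, 471.1607737421435, 204.05126925153024], [0.0, 0.0, 1.0]] [[0.915, 0.241, -0.324, 827.227], [0.404, -0.527, 0.748, -938.1], [0.01, -0.815, -0.579, 776.536], [0.0, 0.0, 0.0, 1.0]]
top [[490.0234506484843, 0.0, 314.2941057951277], [0.0, 490.0234506484843, 207.46074482474302], [0.0, 0.0, 1.0]] [[-0.009, -0.989, 0.148, 247.54], [-1.0, 0.007, -0.012, 8.999], [0.011, -0.148, -0.989, 1371.568], [0.0, 0.0, 0.0, 1.0]]
```

View pics/top0.png

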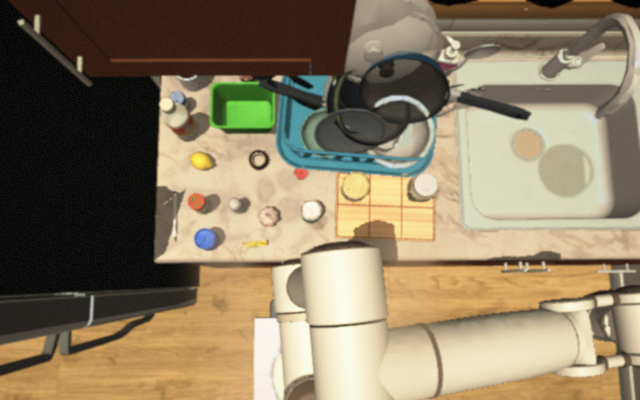

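View pics/side0.png

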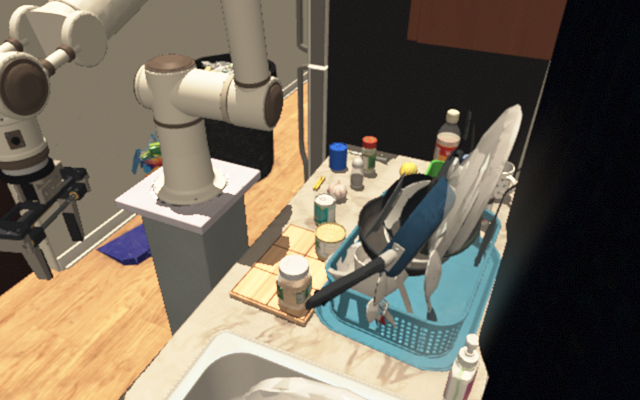

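The top view shows the board at cols 337–435, rows 174–240. On it are the wide tin (355,187, back-left) and the lidded jar (425,187, back-right). The small tin is at (312,211), garlic (269,216), shaker (236,205), spice jar (197,202), and the blue decoy tin (205,238). The side view agrees, with a dish rack close behind the board.

```bash
cat > h.py <<'E'
import numpy as np,cv2
def cloud(c):
    K=c["intrinsics"];z=c["z_map"].astype(float);v,u=np.mgrid[:400,:640]
    P=np.stack([(u-K[0,2])/K[0,0]*z,(v-K[1,2])/K[1,1]*z,z,np.ones_like(z)],-1)
    W=(P@np.linalg.inv(c["camera_from_world"]).T)[...,:3]; W[z==0]=np.nan
    return W
def ray(c,u,v,h):
    K=c["intrinsics"];T=np.linalg.inv(c["camera_from_world"])
    d=T[:3,:3]@np.array([(u-K[0,2])/K[0,0],(v-K[1,2])/K[1,1],1]);o=T[:3,3]
    return o+d*(h-o[2])/d[2]
E
python3 - <<'E'
from h import *
np.set_printoptions(precision=1,suppress=True)
for n in ["top","side"]:
    c=dict(np.load(f"pics/{n}0.npz"));W=cloud(c)
    if n=="top":
        seeds={"wide":(355,187,73),"jar":(425,187,115),"small":(312,211,72),"garlic":(269,216,59),"salt":(236,205,90),"spice":(197,202,109),"blue":(205,238,72)}
        cen={}
        for k,(u,v,h) in seeds.items(): cen[k]=ray(c,u,v,h)[:2]
    for k,(u,v,h) in seeds.items():
        m=(np.hypot(W[...,0]-cen[k][0],W[...,1]-cen[k][1])<45)&(W[...,2]>(25 if k not in("wide","jar") else 30))
        P=W[m]; 
        if len(P)<5: print(n,k,'few',len(P));continue
        top=np.percentile(P[:,2],98)
        T=P[abs(P[:,2]-h)<6]
        if len(T)<3: print(n,k,'notop',top);continue
        (cx,cy),r=cv2.minEnclosingCircle(T[:,:2].astype(np.float32))
        print(n,k,len(T),"top",top,"mean",T[:,:2].mean(0),"circ",np.array([cx,cy,r]), "all",P.min(0),P.max(0))
    hsv=cv2.cvtColor(c["frame"],cv2.COLOR_RGB2HSV)
    m=((W[...,2]>9)&(W[...,2]<21)&(W[...,0]>300)&(W[...,0]<600)&(abs(W[...,1])<350)&(hsv[...,1]>70))
    nn,l,st,_=cv2.connectedComponentsWithStats(m.astype(np.uint8)); i=1+np.argmax(st[1:,4]); print(st[i])
    B=W[l==i][:,:2].astype(np.float32); print("board",cv2.minAreaRect(B),B.min(0),B.max(0))
    print(hsv[225,360] if n=="top" else "")
    # surroundings near the work: max heights in grid
    if n=="top":
        for x in range(330,640,30):
            row=[]
            for y in range(460,-260,-30):
                q=W[(abs(W[...,0]-x)<15)&(abs(W[...,1]-y)<15)]
                row.append("%4d"%np.nanmax(q[:,2]) if len(q) else "   .")
            print(x," ".join(row))
c=dict(np.load("pics/top0.npz"));g=cv2.resize(c["frame"][140:260,150:450,::-1],None,fx=2.6,fy=2.6,interpolation=cv2.INTER_CUBIC);cv2.imwrite("pics/crop0.png",g)
E
```

```text
top wide 470 top 74.83676044984516 mean [ 504.3 -118.3] circ [ 503.6 -118.6   37.8] all [ 466.7 -155.2   30.3] [540.3 -81.6  79. ]
top jar 419 top 118.55225709389646 mean [ 495.4 -297.7] circ [ 495.9 -297.9   31.3] all [ 461.6 -328.9   30.5] [ 527.9 -264.   121.4]
top small 271 top 74.74329283691533 mean [436.8   3.9] circ [436.9   3.5  28.5] all [408.2 -24.4  25.7] [464.5  31.9  76.4]
top garlic notop 51.16758045060414
top salt 70 top 90.93061925725519 mean [454.1 205.7] circ [453.3 206.2  14.1] all [434. 184.  28.] [476.1 224.1  93.7]
top spice 224 top 113.74086727668664 mean [456.6 301.6] circ [457.5 301.8  22.8] all [433.6 277.9  25. ] [478.4 324.1 115. ]
top blue 295 top 74.6827792049753 mean [362.  286.1] circ [361.9 285.7  28.5] all [333.8 256.8  25.8] [389.9 313.9  78.2]
[ 335  172  100   70 4813]
board ((453.1433410644531, -205.46763610839844), (278.1668701171875, 187.06527709960938), 87.38082122802734) [ 354.7 -345.3] [552.6 -63.9]
[ 17 125 202]
330 -906    5    5    6    5   75   73   72    7   16   14    7    5    6    5    5    2    .    .    .    .    1    6    7
360   
[... 1586 characters left out ...]
[408.2 -31.8  25. ] [466.2  30.8  73.4]
side garlic 5 top 53.63914650702536 mean [430.2 120.1] circ [430.4 118.3   6.6] all [399.8  86.3  25.3] [454.9 140.3  57.6]
side salt 30 top 88.32145362079916 mean [455.8 201.2] circ [456.2 201.3  13. ] all [433.8 180.6  25.1] [476.4 213.5  91.3]
side spice 97 top 109.82334522174513 mean [458.3 295.3] circ [458.8 296.1  25.7] all [434.5 270.5  25.5] [480.7 321.8 111.2]
side blue 119 top 71.50980497325344 mean [361.5 283.2] circ [363.3 285.2  31.3] all [333.2 249.   25.3] [392.6 316.4  72.7]
[ 229  225   98   99 2668]
board ((454.66839599609375, -209.30178833007812), (281.31982421875, 190.90089416503906), 87.69956970214844) [ 354.2 -349.9] [545.6 -65.8]
```

View pics/crop0.png

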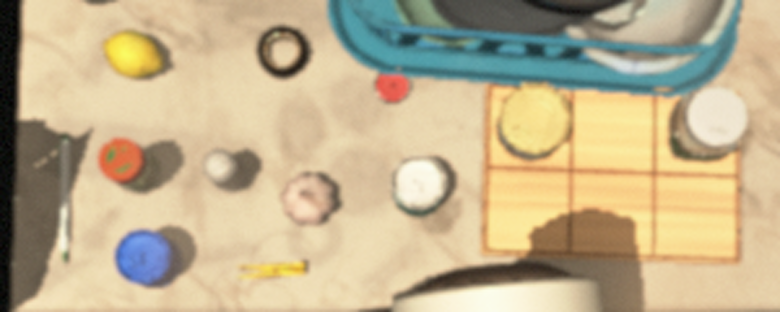

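>>> jog_arm:
  targets: "0 0 0 0.115 0.2; 0 0 0 0.115 0.2; 0 0 0 0.114 0.2; 2.5 -3 0 0 0.2; 2.5 -3 0 0 0.2"
  grip_force: 15

```text
clock: 0.6
ee_pos: [221.9, -491.2, 227.9]
tcp_rot: [1.0, -0.024, -0.0, -0.001]
ft_force: [0.7, -0.1, 0.5]
grip_width: 0.799
grip_force: 0.0
```

>>> jog_arm:
  targets: "2.5 -3 0 0 0.2; 2.5 -3 0 0 0.2; 2.5 -3 0 0 0.2; 2.5 -3 0 0 0.2; 2.5 -3 0 0 0.2"

```text
clock: 1.1
ee_pos: [354.3, -346.1, 228.3]
tcp_rot: [1.0, -0.023, -0.0, -0.0]
ft_force: [-0.8, -0.5, -0.8]
grip_width: 0.798
grip_force: 0.0
```

```bash
cat >> h.py <<'E'
def go(x,y,z,head=-0.045):
    """remaining shift (cm, tool axes after the twist) to TCP target, and twist"""
    from station import robot
    from scipy.spatial.transform import Rotation as R
    s=robot.read_state();M=R.from_quat(s["tcp_rot"]).as_matrix();h=np.arctan2(M[1,0],M[0,0])
    D=np.array([x,y,z])-s["ee_pos"];c,n=np.cos(head),np.sin(head)
    print("t %.1f tcp"%s["clock"],s["ee_pos"].round(1),"F",s["ft_force"].round(1),"gap mm %.1f gf %.1f"%(s["grip_width"]*92,s["grip_force"]),"tilt %.3f"%np.arccos(-M[2,2]))
    print("shift cm",np.round([(D[0]*c+D[1]*n)/10,(D[0]*n-D[1]*c)/10,-D[2]/10],2),"twist %.3f"%(h-head),"j",s["joints"].round(2))
E
python3 -c "
from h import *; go(458,299.5,228)"
```

```text
t 1.1 tcp [ 354.3 -346.1  228.3] F [-0.8 -0.5 -0.8] gap mm 73.4 gf 0.0 tilt 0.001
shift cm [ 7.460e+00 -6.496e+01  3.000e-02] twist -0.000 j [-1.02 -0.05  1.82  0.    1.38  0.6 ]
```

>>> jog_arm:
  targets: "0.5 -4.2 0 0 0.2; 0.5 -4.2 0 0 0.2; 0.5 -4.2 0 0 0.2; 0.5 -4.2 0 0 0.2; 0.5 -4.2 0 0 0.2"

```text
clock: 1.6
ee_pos: [387.7, -137.2, 228.3]
tcp_rot: [1.0, -0.023, -0.0, -0.0]
ft_force: [0.7, 1.1, -1.0]
grip_width: 0.801
grip_force: 0.0
```

>>> jog_arm:
  targets: "0.5 -4.2 0 0 0.2; 0.5 -4.2 0 0 0.2; 0.5 -4.2 0 0 0.2; 0.5 -4.2 0 0 0.2; 0.5 -4.2 0 0 0.2"

```text
clock: 2.1
ee_pos: [422.2, 71.5, 228.4]
tcp_rot: [1.0, -0.023, -0.0, 0.0]
ft_force: [0.7, -0.1, 0.4]
grip_width: 0.797
grip_force: 0.0
```

>>> jog_arm:
  targets: "0.5 -4.2 0 0 0.2; 0.5 -4.2 0 0 0.2; 0.5 -4.2 0 0 0.2; 0.5 -4.2 0 0 0.2; 0 0 0 0 0.2"

```text
clock: 2.6
ee_pos: [449.5, 240.4, 227.9]
tcp_rot: [1.0, -0.02, -0.001, -0.001]
ft_force: [-0.9, -1.0, -0.0]
grip_width: 0.801
grip_force: 0.0
```

```bash
python3 -c "
from h import *; go(458,299.5,70)"
```

```text
t 2.6 tcp [449.5 240.4 227.9] F [-0.9 -1.  -0. ] gap mm 73.7 gf 0.0 tilt 0.002
shift cm [ 0.58 -5.94 15.79] twist 0.005 j [ 0.25 -0.01  1.78  0.    1.38  1.86]
```

>>> jog_arm:
  targets: "0.2 -2 1 0 0.2; 0.2 -2 1 0 0.2; 0.2 -1.9 1 0 0.2; 0 0 1 0 0.2; 0 0 0 0 0.2"

```text
clock: 3.1
ee_pos: [457.4, 294.1, 186.5]
tcp_rot: [1.0, -0.023, -0.002, 0.001]
ft_force: [-0.1, -0.2, -0.3]
grip_width: 0.795
grip_force: 0.0
```

```bash
python3 -c "
from h import *; go(458,299.5,70)
from station import robot
c=robot.capture('wrist');cv2.imwrite('pics/w1.png',c['frame'][:,:,::-1]);W=cloud(c)
hs=cv2.cvtColor(c['frame'],cv2.COLOR_RGB2HSV)
def top(x,y,h,r=40):
    P=W[(np.hypot(W[...,0]-x,W[...,1]-y)<r)&(abs(W[...,2]-h)<8)]
    print(len(P), cv2.minEnclosingCircle(P[:,:2].astype(np.float32)) if len(P) else '', np.median(P[:,2]) if len(P) else '')
top(458,299,109);top(455,204,88)
"
```

```text
t 3.1 tcp [457.4 294.1 186.5] F [-0.1 -0.2 -0.3] gap mm 73.2 gf 0.0 tilt 0.004
shift cm [ 0.03 -0.54 11.65] twist -0.000 j [ 0.35  0.12  1.73 -0.    1.3   1.97]
2638 ((457.80615234375, 301.9233703613281), 22.496347427368164) 109.99997617714429
1111 ((455.6104431152344, 207.0924072265625), 16.709592819213867) 87.33355705475358
```

View pics/w1.png

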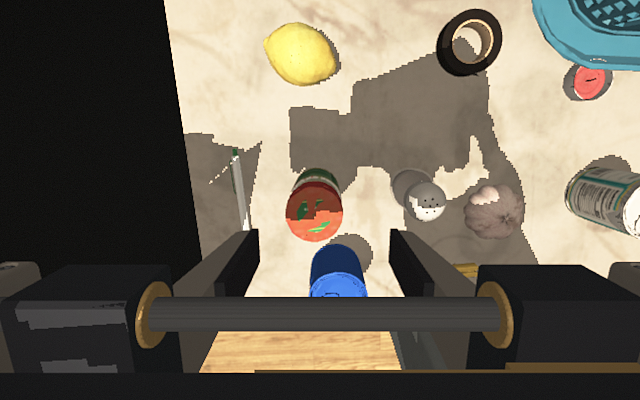

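The wrist view shows the red cap at (315,210), the shaker at (425,203) and the garlic at (495,210). Its depth puts the spice jar at (458, 302), which agrees with the top camera.

>>> jog_arm:
  targets: "0 -0.4 1 0 0.2; 0 -0.3 2.5 0 0.2; 0 0 3 0 0.2; 0 0 3 0 0.2; 0 0 2 0 0.2"

```text
clock: 3.65
ee_pos: [458.1, 301.4, 71.5]
tcp_rot: [1.0, -0.023, -0.001, 0.0]
ft_force: [-0.1, 0.2, -0.1]
grip_width: 0.798
grip_force: 0.0
```

>>> jog_arm:
  targets: "0 0 0 0 0.2; 0 0 0 0 0.6; 0 0 0 0 0.6; 0 0 0 0 0.6; 0 0 0 0 0.6"

```text
clock: 4.15
ee_pos: [459.8, 302.5, 74.8]
tcp_rot: [1.0, -0.023, 0.001, -0.0]
ft_force: [-1.2, 0.1, 1.9]
grip_width: 0.485
grip_force: 15.0
```

```bash
python3 -c "
from h import *; go(412.5,-115,80)"
```

```text
t 4.2 tcp [459.8 302.5  74.8] F [-1.2  0.1  1.9] gap mm 44.6 gf 15.0 tilt 0.002
shift cm [-2.85 41.92 -0.52] twist -0.000 j [ 0.36  0.27  1.8  -0.    1.08  1.98]
```

>>> jog_arm:
  targets: "0 0 -2 0 0.6; 0 0 -3 0 0.6; 0 0 -3 0 0.6; 0 0 -3 0 0.6; 0 0.5 -1 0 0.6"

```text
clock: 4.65
ee_pos: [460.5, 298.1, 197.4]
tcp_rot: [1.0, -0.022, 0.003, -0.001]
ft_force: [0.2, 0.7, -1.5]
grip_width: 0.485
grip_force: 15.0
```

>>> jog_arm:
  targets: "-0.2 2 0 0 0.6; -0.2 3 0 0 0.6; -0.2 3.5 0 0 0.6; -0.3 4 0 0 0.6; -0.3 4 0 0 0.6"

```text
clock: 5.15
ee_pos: [438.3, 131.5, 192.5]
tcp_rot: [1.0, -0.022, -0.001, 0.0]
ft_force: [-0.2, -0.7, -1.1]
grip_width: 0.482
grip_force: 15.0
```

>>> jog_arm:
  targets: "-0.3 4 0 0 0.6; -0.3 4 0 0 0.6; -0.3 4 0 0 0.6; -0.3 4 0 0 0.6; -0.2 3.5 0 0 0.6"

```text
clock: 5.65
ee_pos: [415.4, -62.9, 192.7]
tcp_rot: [1.0, -0.023, -0.0, -0.0]
ft_force: [-0.0, -0.3, -1.3]
grip_width: 0.479
grip_force: 15.0
```

>>> jog_arm:
  targets: "-0.2 3 0 0 0.6; -0.1 1.5 0 0 0.6; 0 0.5 0 0 0.6; 0 0 0 0 0.6; 0 0 0 0 0.6"

```text
clock: 6.15
ee_pos: [411.1, -110.2, 193.2]
tcp_rot: [1.0, -0.022, -0.0, -0.0]
ft_force: [0.3, -1.0, -1.8]
grip_width: 0.482
grip_force: 15.0
```

```bash
python3 -c "
from h import *; go(413,-115,90)"
```

```text
t 6.2 tcp [ 411.1 -110.2  193.2] F [ 0.3 -1.  -1.8] gap mm 44.4 gf 15.0 tilt 0.001
shift cm [ 0.21  0.47 10.32] twist 0.000 j [-0.55 -0.22  2.04  0.    1.32  1.07]
```

>>> jog_arm:
  targets: "0.1 0.2 1.5 0 0.6; 0.1 0.2 2.5 0 0.6; 0 0.1 2.5 0 0.6; 0 0 2 0 0.6; 0 0 0.8 0 0.6"

```text
clock: 6.65
ee_pos: [411.8, -114.3, 98.5]
tcp_rot: [1.0, -0.022, -0.002, -0.001]
ft_force: [0.4, 0.1, -1.1]
grip_width: 0.484
grip_force: 15.0
```

>>> jog_arm:
  targets: "0 0 0.2 0 0.6; 0 0 0.2 0 0.6; 0 0 0.2 0 0.6; 0 0 0 0 0.6; 0 0 0 0 0.6"

```text
clock: 7.15
ee_pos: [413.5, -116.3, 95.2]
tcp_rot: [1.0, -0.023, 0.0, 0.0]
ft_force: [-0.2, -0.3, -1.6]
grip_width: 0.484
grip_force: 15.0
```

```bash
python3 -c "
from h import *; go(413,-115,90)
from station import robot
for n in ['side','top']:
    c=robot.capture(n);W=cloud(c);hs=cv2.cvtColor(c['frame'],cv2.COLOR_RGB2HSV)
    if n=='side':cv2.imwrite('pics/s2.png',cv2.resize(c['frame'][150:330,200:440,::-1],None,fx=3,fy=3))
    m=(np.hypot(W[...,0]-413,W[...,1]+115)<35)&((hs[...,0]<8)|(hs[...,0]>172))&(hs[...,1]>120)
    P=W[m];print(n,len(P),np.nanpercentile(P,[2,50,98],axis=0).round(1) if len(P) else '')
"
```

```text
t 7.2 tcp [ 413.5 -116.3   95.2] F [-0.2 -0.3 -1.6] gap mm 44.5 gf 15.0 tilt 0.001
shift cm [-0.05 -0.13  0.52] twist -0.000 j [-0.56 -0.07  2.12  0.    1.1   1.06]
side 91 [[ 417.1 -136.3  108.6]
 [ 427.7 -124.5  122.6]
 [ 432.6  -94.2  129.9]]
top 7 [[ 387.4 -114.3  126.8]
 [ 390.8 -109.3  130.8]
 [ 393.3 -104.8  175.4]]
```

View pics/s2.png

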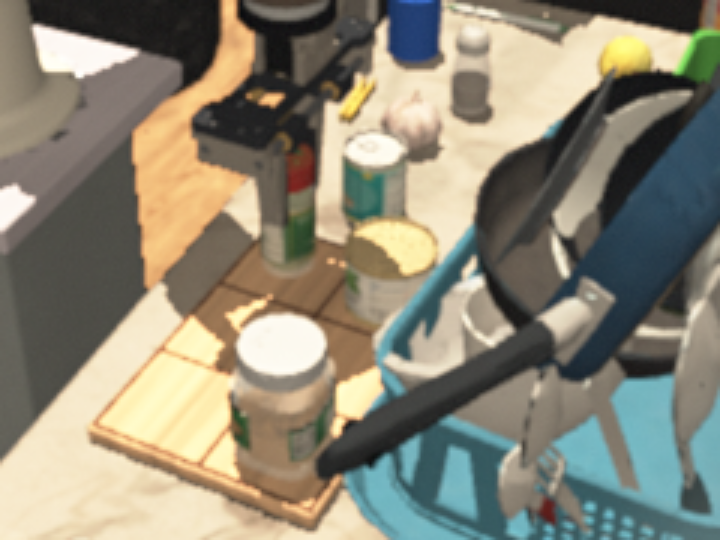

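The crop shows the spice jar held upright over the front-left square, at about (290,235), with its bottom a few mm above the board.

>>> jog_arm:
  targets: "0 -0.1 0.2 0 0.6; 0 0 0.15 0 0.6; 0 0 0.1 0 0.6; 0 0 0.05 0 0.6; 0 0 0 0 0.6"

```text
clock: 7.75
ee_pos: [413.1, -115.1, 89.8]
tcp_rot: [1.0, -0.023, -0.0, -0.0]
ft_force: [-0.0, 0.0, 2.2]
grip_width: 0.481
grip_force: 15.0
```

>>> jog_arm:
  targets: "0 0 0 0 0.6; 0 0 0 0 0.6; 0 0 0 0 0.6; 0 0 0 0 0.6; 0 0 0 0 0.6"

```text
clock: 8.25
ee_pos: [413.2, -115.1, 89.8]
tcp_rot: [1.0, -0.023, 0.0, 0.0]
ft_force: [-1.7, 0.6, 3.5]
grip_width: 0.481
grip_force: 15.0
```

>>> jog_arm:
  targets: "0 0 0 0 0.2; 0 0 0 0 0.2; 0 0 0 0 0.2; 0 0 0 0 0.2; 0 0 -1 0 0.2"

```text
clock: 8.75
ee_pos: [412.1, -114.5, 98.7]
tcp_rot: [1.0, -0.023, -0.001, -0.001]
ft_force: [0.0, 0.5, 0.4]
grip_width: 0.798
grip_force: 0.0
```

>>> jog_arm:
  targets: "0 0 -2 0 0.2; 0 0 -3 0 0.2; 0 0 -3 0 0.2; 0 0 -3 0 0.2; 0 0 0 0 0.2"

```text
clock: 9.25
ee_pos: [415.7, -116.6, 214.9]
tcp_rot: [1.0, -0.023, 0.004, 0.002]
ft_force: [0.1, -1.1, 1.0]
grip_width: 0.798
grip_force: 0.0
```

```bash
python3 -c "
from h import *; go(455.3,206,200)
"
```

```text
t 9.2 tcp [ 415.7 -116.6  214.9] F [ 0.1 -1.1  1. ] gap mm 73.4 gf 0.0 tilt 0.010
shift cm [  2.51 -32.41   1.49] twist -0.000 j [-0.55 -0.23  2.    0.    1.36  1.06]
```

>>> jog_arm:
  targets: "0.2 -2 0 0 0.3; 0.3 -4 0 0 0.3; 0.3 -4 0 0 0.3; 0.3 -4 0 0 0.3; 0.3 -4 0 0 0.3"

```text
clock: 9.75
ee_pos: [434.8, 65.7, 209.3]
tcp_rot: [1.0, -0.023, -0.0, -0.0]
ft_force: [0.7, 0.7, 0.2]
grip_width: 0.701
grip_force: 0.0
```

>>> jog_arm:
  targets: "0.3 -4 0 0 0.3; 0.3 -4 0 0 0.3; 0.3 -4 0 0 0.3; 0.2 -2.2 0 0 0.3; 0 0 0 0 0.3"

```text
clock: 10.25
ee_pos: [452.1, 207.6, 209.0]
tcp_rot: [1.0, -0.021, -0.001, -0.0]
ft_force: [-0.9, 0.1, -0.0]
grip_width: 0.698
grip_force: 0.0
```

>>> jog_arm:
  targets: "0 0 2 0 0.3; 0 0 2 0 0.3; 0 0 2 0 0.3; 0 0 2 0 0.3; 0 0 0 0 0.3"

```text
clock: 10.75
ee_pos: [450.1, 203.9, 126.5]
tcp_rot: [1.0, -0.023, -0.003, 0.001]
ft_force: [-0.6, -0.2, 0.6]
grip_width: 0.695
grip_force: 0.0
```

```bash
python3 -c "
from h import *; go(455.3,206,44)
"
```

```text
t 10.8 tcp [450.1 203.9 126.5] F [-0.6 -0.2  0.6] gap mm 63.9 gf 0.0 tilt 0.007
shift cm [ 0.51 -0.23  8.25] twist -0.001 j [ 0.18  0.06  1.92 -0.    1.17  1.8 ]
```

>>> jog_arm:
  targets: "0.3 -0.2 1 0 0.3; 0 0 2 0 0.3; 0 0 2 0 0.3; 0 0 2 0 0.3; 0 0 1 0 0.3"

```text
clock: 11.25
ee_pos: [455.6, 207.0, 48.7]
tcp_rot: [1.0, -0.023, -0.0, 0.0]
ft_force: [-0.9, -0.4, 0.4]
grip_width: 0.698
grip_force: 0.0
```

>>> jog_arm:
  targets: "0 0 0 0 0.3; 0 0 0 0 0.3; 0 0 0 0 0.3; 0 0 0 0 0.3; 0 0 0 0 0.3"

```text
clock: 11.75
ee_pos: [456.3, 207.4, 50.3]
tcp_rot: [1.0, -0.023, 0.001, -0.0]
ft_force: [-0.3, -0.5, 1.1]
grip_width: 0.698
grip_force: 0.0
```

```bash
python3 -c "
from h import *; go(455.3,206,44)
"
```

```text
t 11.8 tcp [456.3 207.4  50.3] F [-0.3 -0.5  1.1] gap mm 64.2 gf 0.0 tilt 0.001
shift cm [-0.09  0.15  0.63] twist -0.000 j [0.19 0.19 1.94 0.   1.   1.8 ]
```

>>> jog_arm:
  targets: "-0.1 0 0.3 0 0.3; 0 0 0.3 0 0.3; 0 0 0 0 0.3; 0 0 0 0 0.6; 0 0 0 0 0.6"

```text
clock: 12.25
ee_pos: [454.8, 207.4, 43.6]
tcp_rot: [1.0, -0.023, -0.0, 0.0]
ft_force: [-0.0, 0.1, 0.3]
grip_width: 0.546
grip_force: 0.0
```

>>> jog_arm:
  targets: "0 0 0 0 0.6; 0 0 0 0 0.6; 0 0 0 0 0.6; 0 0 0 0 0.6; 0 0 0 0 0.6"

```text
clock: 12.75
ee_pos: [454.8, 207.3, 43.6]
tcp_rot: [1.0, -0.023, 0.0, 0.0]
ft_force: [-0.8, -1.7, 0.1]
grip_width: 0.444
grip_force: 15.0
```

```bash
python3 -c "
from h import *; go(499,-208.8,190)
"
```

```text
t 12.8 tcp [454.8 207.3  43.6] F [-0.8 -1.7  0.1] gap mm 40.9 gf 15.0 tilt 0.000
shift cm [  6.29  41.37 -14.64] twist -0.000 j [ 0.19  0.2   1.95 -0.    0.99  1.8 ]
```

>>> jog_arm:
  targets: "0 0 -2 0 0.6; 0 0 -3 0 0.6; 0 0 -4 0 0.6; 0 0 -4 0 0.6; 0 0.5 -1.6 0 0.6"

```text
clock: 13.25
ee_pos: [456.4, 203.2, 193.9]
tcp_rot: [1.0, -0.022, 0.003, -0.001]
ft_force: [0.4, 0.7, 0.1]
grip_width: 0.444
grip_force: 14.9
```

>>> jog_arm:
  targets: "0.4 2 0 0 0.6; 0.5 3 0 0 0.6; 0.6 4 0 0 0.6; 0.6 4 0 0 0.6; 0.6 4 0 0 0.6"

```text
clock: 13.75
ee_pos: [473.5, 30.1, 189.4]
tcp_rot: [1.0, -0.022, -0.0, -0.0]
ft_force: [0.3, 0.3, -1.2]
grip_width: 0.444
grip_force: 14.9
```

>>> jog_arm:
  targets: "0.6 4 0 0 0.6; 0.6 4 0 0 0.6; 0.6 4 0 0 0.6; 0.6 4 0 0 0.6; 0.5 3.5 0 0 0.6"

```text
clock: 14.25
ee_pos: [493.7, -166.6, 189.3]
tcp_rot: [1.0, -0.023, -0.0, -0.0]
ft_force: [-0.1, -0.1, -0.7]
grip_width: 0.447
grip_force: 14.9
```

>>> jog_arm:
  targets: "0.5 3 0 0 0.6; 0.2 1 0 0 0.6; 0 0.4 0 0 0.6; 0 0 0 0 0.6; 0 0 0 0 0.6"

```text
clock: 14.75
ee_pos: [498.9, -207.7, 189.5]
tcp_rot: [1.0, -0.022, -0.0, -0.0]
ft_force: [-0.9, 0.3, -1.0]
grip_width: 0.446
grip_force: 14.9
```

>>> jog_arm:
  targets: "0 0 0 0 0.6; 0 0 0 0 0.6; 0 0 0 0 0.6; 0 0 0 0 0.6; 0 0 0 0 0.6"

```text
clock: 15.25
ee_pos: [499.0, -209.0, 189.6]
tcp_rot: [1.0, -0.023, 0.0, 0.0]
ft_force: [-0.9, -0.0, -0.8]
grip_width: 0.446
grip_force: 14.9
```

```bash
python3 -c "
from h import *; go(499,-208.8,58.6)
from station import robot
c=robot.capture('wrist');cv2.imwrite('pics/w2.png',c['frame'][:,:,::-1]);W=cloud(c)
for n,x,y,h in [('wide',503,-119,73),('jar',496,-299,115),('spice',413,-116,124)]:
    P=W[(np.hypot(W[...,0]-x,W[...,1]-y)<45)&(abs(W[...,2]-h)<7)]
    print(n,len(P), cv2.minEnclosingCircle(P[:,:2].astype(np.float32)) if len(P) else '', np.median(P[:,2]) if len(P) else '')
"
```

```text
t 15.2 tcp [ 499.  -209.   189.6] F [-0.9 -0.  -0.8] gap mm 41.0 gf 14.9 tilt 0.000
shift cm [ 0.   -0.02 13.1 ] twist -0.000 j [-0.62  0.1   1.74  0.    1.3   1.  ]
wide 5645 ((504.31768798828125, -119.54054260253906), 38.03878402709961) 70.84775687066627
jar 5250 ((496.90185546875, -298.8587951660156), 31.44392204284668) 115.69126620843922
spice 0
```

View pics/w2.png

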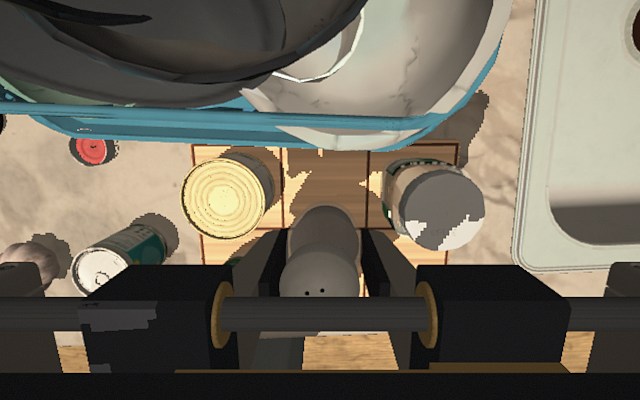

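The wrist view shows the shaker centred between the wide tin (225,200) and the jar (440,210), and the fingers clear of both.

>>> jog_arm:
  targets: "0.1 0 1.5 0 0.6; 0 0 3 0 0.6; 0 0 3 0 0.6; 0 0 3 0 0.6; 0 0 1.5 0 0.6"

```text
clock: 15.8
ee_pos: [497.8, -207.7, 65.7]
tcp_rot: [1.0, -0.023, -0.002, -0.002]
ft_force: [-0.4, 0.8, -0.7]
grip_width: 0.448
grip_force: 14.9
```

>>> jog_arm:
  targets: "0 0 0.3 0 0.6; 0 0 0 0 0.6; 0 0 0 0 0.6; 0 0 0 0 0.6; 0 0 0 0 0.6"

```text
clock: 16.3
ee_pos: [500.7, -209.6, 67.8]
tcp_rot: [1.0, -0.023, 0.001, 0.001]
ft_force: [-1.0, 0.7, -0.6]
grip_width: 0.444
grip_force: 14.9
```

>>> jog_arm:
  targets: "0 0 0.3 0 0.6; 0 0 0.3 0 0.6; 0 0 0.2 0 0.6; 0 0 0 0 0.6; 0 0 0 0 0.6"

```text
clock: 16.8
ee_pos: [500.0, -209.1, 58.7]
tcp_rot: [1.0, -0.023, 0.0, -0.0]
ft_force: [-0.6, 0.0, 1.5]
grip_width: 0.446
grip_force: 15.1
```

>>> jog_arm:
  targets: "0 0 0 0 0.6; 0 0 0 0 0.6; 0 0 0 0 0.6; 0 0 0 0 0.6; 0 0 0 0 0.6"

```text
clock: 17.3
ee_pos: [500.0, -209.1, 58.7]
tcp_rot: [1.0, -0.023, 0.0, 0.0]
ft_force: [-0.1, 1.3, 1.5]
grip_width: 0.446
grip_force: 15.1
```

>>> jog_arm:
  targets: "0 0 0 0 0.42; 0 0 0 0 0.42; 0 0 0 0 0.42; 0 0 -0.5 0 0.42; 0 0 -1 0 0.42"

```text
clock: 17.8
ee_pos: [499.4, -208.7, 73.4]
tcp_rot: [1.0, -0.023, -0.001, -0.0]
ft_force: [0.1, -0.8, 0.8]
grip_width: 0.579
grip_force: 0.0
```

>>> jog_arm:
  targets: "0 0 -2 0 0.42; 0 0 -3 0 0.42; 0 0 -3 0 0.42; 0 0 -3 0 0.42; 0 -0.5 -2 0 0.2"

```text
clock: 18.3
ee_pos: [501.1, -205.1, 207.3]
tcp_rot: [1.0, -0.023, 0.002, 0.001]
ft_force: [-0.1, 0.7, -0.0]
grip_width: 0.645
grip_force: 0.0
```

```bash
python3 - <<'E'
from h import *; go(430,118,150)
from station import robot
c=robot.capture('top');W=cloud(c);cv2.imwrite('pics/t3.png',cv2.resize(c['frame'][140:260,150:450,::-1],None,fx=2.6,fy=2.6,interpolation=cv2.INTER_CUBIC))
P=W[(np.hypot(W[...,0]-430,W[...,1]-118)<45)&(W[...,2]>15)];print('garlic',cv2.minEnclosingCircle(P[:,:2].astype(np.float32)),P[:,:2].mean(0))
P=P[P[:,2]>35];print(P[:,:2].mean(0),P.min(0),P.max(0))
E
```

```text
t 18.3 tcp [ 501.1 -205.1  207.3] F [-0.1  0.7 -0. ] gap mm 59.3 gf 0.0 tilt 0.005
shift cm [ -8.55 -31.95   5.73] twist -0.001 j [-0.61  0.09  1.72 -0.    1.33  1.  ]
garlic ((426.5157470703125, 119.84452819824219), 29.571138381958008) [424.61767887 118.92039928]
[425.44815532 119.77046088] [400.30174133  95.77288262  35.02402176] [450.29689295 142.44987609  61.39583819]
```

View pics/t3.png

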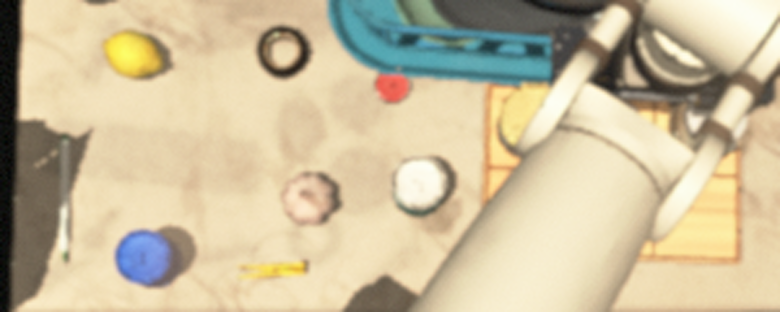

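The top view shows the garlic at (309,197) and the small tin at (420,184), both undisturbed; the arm hides the board.

>>> jog_arm:
  targets: "-0.4 -2 0 0 0.08; -1 -4 0 0 0.08; -1 -4 0 0 0.08; -1 -4 0 0 0.08; -1 -4 0 0 0.08"

```text
clock: 18.85
ee_pos: [462.3, -19.6, 201.9]
tcp_rot: [1.0, -0.023, -0.001, -0.001]
ft_force: [1.4, 0.5, 0.3]
grip_width: 0.921
grip_force: 0.0
```

>>> jog_arm:
  targets: "-1 -4 0 0 0.08; -1 -4 0 0 0.08; -1 -3 0 0 0.08; -1 -2 1 0 0.08; -0.2 -1 1 0 0.08"

```text
clock: 19.35
ee_pos: [426.5, 121.6, 181.9]
tcp_rot: [1.0, -0.021, -0.001, -0.0]
ft_force: [0.6, 0.6, 0.7]
grip_width: 0.921
grip_force: 0.0
```

>>> jog_arm:
  targets: "0 0 2 0 0.08; 0 0 2 0 0.08; 0 0 2 0 0.08; 0 0 2 0 0.08; 0 0 0 0 0.08"

```text
clock: 19.85
ee_pos: [425.3, 119.3, 99.8]
tcp_rot: [1.0, -0.023, -0.004, 0.0]
ft_force: [-0.2, -0.2, 0.1]
grip_width: 0.921
grip_force: 0.0
```

>>> jog_arm:
  targets: "0 0 0 0 0.08; 0 0 0 0 0.08; 0 0 0 0 0.08; 0 0 0 0 0.08; 0 0 0 0 0.08"

```text
clock: 20.35
ee_pos: [429.1, 119.5, 104.1]
tcp_rot: [1.0, -0.023, 0.001, -0.0]
ft_force: [0.1, 0.7, -0.0]
grip_width: 0.92
grip_force: 0.0
```

```bash
python3 - <<'E'
from h import *; go(427,119.8,17)
from station import robot
c=robot.capture('wrist');W=cloud(c)
P=W[(np.hypot(W[...,0]-427,W[...,1]-119)<45)&(W[...,2]>15)&(W[...,2]<65)];print('garlic',len(P),cv2.minEnclosingCircle(P[:,:2].astype(np.float32)) if len(P) else '')
P=P[P[:,2]>45];print(P.mean(0),P.max(0))
E
```

```text
t 20.4 tcp [429.1 119.5 104.1] F [ 0.1  0.7 -0. ] gap mm 84.6 gf 0.0 tilt 0.001
shift cm [-0.21 -0.02  8.71] twist -0.000 j [-0.   -0.04  2.07 -0.    1.11  1.61]
garlic 4248 ((428.5296325683594, 119.78083801269531), 29.70024299621582)
[428.44164283 119.43979911  48.72027646] [441.774095   133.31269364  60.25022865]
```

>>> jog_arm:
  targets: "0 0 1.5 0 0.08; 0 0 1.5 0 0.08; 0 0 1.5 0 0.08; 0 0 1 0 0.08; 0 0 0.7 0 0.08"

```text
clock: 20.9
ee_pos: [428.5, 119.4, 40.9]
tcp_rot: [1.0, -0.023, -0.0, -0.0]
ft_force: [1.1, -0.4, 0.1]
grip_width: 0.919
grip_force: 0.0
```

>>> jog_arm:
  targets: "0 0 0.5 0 0.08; 0 0 0.4 0 0.08; 0 0 0.3 0 0.08; 0 0 0.3 0 0.08; 0 0 0.2 0 0.08"

```text
clock: 21.4
ee_pos: [428.9, 119.5, 24.6]
tcp_rot: [1.0, -0.023, 0.0, -0.0]
ft_force: [-0.4, 0.4, -0.5]
grip_width: 0.921
grip_force: 0.0
```

>>> jog_arm:
  targets: "0 0 0 0 0.08; 0 0 0 0 0.08; 0 0 0 0 0.08; 0 0 0 0 0.08; 0 0 0 0 0.08"

```text
clock: 21.9
ee_pos: [428.8, 119.5, 24.7]
tcp_rot: [1.0, -0.023, 0.0, -0.0]
ft_force: [1.0, 0.3, 1.4]
grip_width: 0.919
grip_force: 0.0
```

Lower 7 mm more, then close gently.

>>> jog_arm:
  targets: "0 0 0.3 0 0.08; 0 0 0.3 0 0.08; 0 0 0.1 0 0.08; 0 0 0 0 0.08; 0 0 0 0 0.45"
  grip_force: 8

```text
clock: 22.4
ee_pos: [428.7, 119.5, 17.5]
tcp_rot: [1.0, -0.023, -0.0, 0.0]
ft_force: [-0.6, -0.2, 0.1]
grip_width: 0.854
grip_force: 0.0
```

>>> jog_arm:
  targets: "0 0 0 0 0.45; 0 0 0 0 0.45; 0 0 0 0 0.45; 0 0 0 0 0.45; 0 0 0 0 0.45"

```text
clock: 22.9
ee_pos: [428.8, 119.5, 17.7]
tcp_rot: [1.0, -0.023, 0.0, -0.0]
ft_force: [-0.2, 0.3, 0.3]
grip_width: 0.592
grip_force: 8.0
```

>>> jog_arm:
  targets: "0 0 -1 0 0.45; 0 0 -2 0 0.45; 0 0 -3 0 0.45; 0 0 -3 0 0.45; 0 0 -3 0 0.45"

```text
clock: 23.4
ee_pos: [428.5, 119.4, 139.4]
tcp_rot: [1.0, -0.023, 0.0, 0.0]
ft_force: [0.8, -0.9, -1.3]
grip_width: 0.595
grip_force: 8.0
```

```bash
python3 - <<'E'
from h import *; go(405,-295,150)
E
```

```text
t 23.4 tcp [428.5 119.4 139.4] F [ 0.8 -0.9 -1.3] gap mm 54.7 gf 8.0 tilt 0.000
shift cm [-0.49 41.51 -1.06] twist -0.000 j [-0.   -0.1   2.04 -0.    1.2   1.61]
```

>>> jog_arm:
  targets: "0 0.5 -2 0 0.45; 0 2 -2 0 0.45; 0 3 -1 0 0.45; 0 3.5 0 0 0.45; 0 4 0 0 0.45"

```text
clock: 23.9
ee_pos: [422.9, -11.3, 188.8]
tcp_rot: [1.0, -0.022, 0.001, 0.0]
ft_force: [1.0, 0.3, -1.0]
grip_width: 0.59
grip_force: 8.0
```

>>> jog_arm:
  targets: "0 4 0 0 0.45; 0 4 0 0 0.45; 0 4 0 0 0.45; 0 4 0 0 0.45; -0.1 4 0 0 0.45"

```text
clock: 24.4
ee_pos: [412.4, -211.8, 188.3]
tcp_rot: [1.0, -0.023, 0.0, 0.0]
ft_force: [-0.1, 0.1, -0.9]
grip_width: 0.593
grip_force: 8.0
```

>>> jog_arm:
  targets: "-0.1 3 0 0 0.45; -0.1 3 0 0 0.45; -0.1 1.7 0 0 0.45; -0.1 0.8 0 0 0.45; 0 0 0 0 0.45"

```text
clock: 24.9
ee_pos: [404.9, -295.0, 187.7]
tcp_rot: [1.0, -0.023, -0.0, -0.0]
ft_force: [-0.0, 1.2, 0.1]
grip_width: 0.593
grip_force: 8.0
```

>>> jog_arm:
  targets: "0 0 1 0 0.45; 0 0 2 0 0.45; 0 0 3 0 0.45; 0 0 2.5 0 0.45; 0 0 1.5 0 0.45"

```text
clock: 25.4
ee_pos: [404.1, -292.1, 84.7]
tcp_rot: [1.0, -0.022, -0.001, -0.002]
ft_force: [-0.4, 0.7, -0.3]
grip_width: 0.594
grip_force: 8.0
```

```bash
python3 - <<'E'
from h import *; go(405,-295,33)
E
```

```text
t 25.4 tcp [ 404.1 -292.1   84.7] F [-0.4  0.7 -0.3] gap mm 54.6 gf 8.0 tilt 0.004
shift cm [0.1  0.29 5.17] twist 0.001 j [-0.87  0.13  1.93  0.    1.08  0.75]
```

>>> jog_arm:
  targets: "0 0 1.5 0 0.45; 0 0 1.2 0 0.45; 0 0 1 0 0.45; 0 0 0.6 0 0.45; 0 0 0.4 0 0.45"

```text
clock: 25.9
ee_pos: [405.0, -294.7, 40.2]
tcp_rot: [1.0, -0.022, -0.0, -0.0]
ft_force: [-0.4, -0.1, -1.1]
grip_width: 0.593
grip_force: 8.0
```

>>> jog_arm:
  targets: "0 0 0 0 0.45; 0 0 0 0 0.45; 0 0 0 0 0.45; 0 0 0 0 0.45; 0 0 0 0 0.45"

```text
clock: 26.4
ee_pos: [405.1, -295.1, 40.9]
tcp_rot: [1.0, -0.023, 0.0, 0.0]
ft_force: [-0.1, -0.7, 0.7]
grip_width: 0.592
grip_force: 8.0
```

```bash
python3 - <<'E'
from h import *; go(405,-295,33)
from station import robot
c=robot.capture('side');cv2.imwrite('pics/s4.png',cv2.resize(c['frame'][150:330,200:440,::-1],None,fx=3,fy=3))
E
```

```text
t 26.4 tcp [ 405.1 -295.1   40.9] F [-0.1 -0.7  0.7] gap mm 54.4 gf 8.0 tilt 0.001
shift cm [-0.01 -0.01  0.79] twist -0.000 j [-0.87  0.21  1.95 -0.    0.99  0.74]
```

View pics/s4.png

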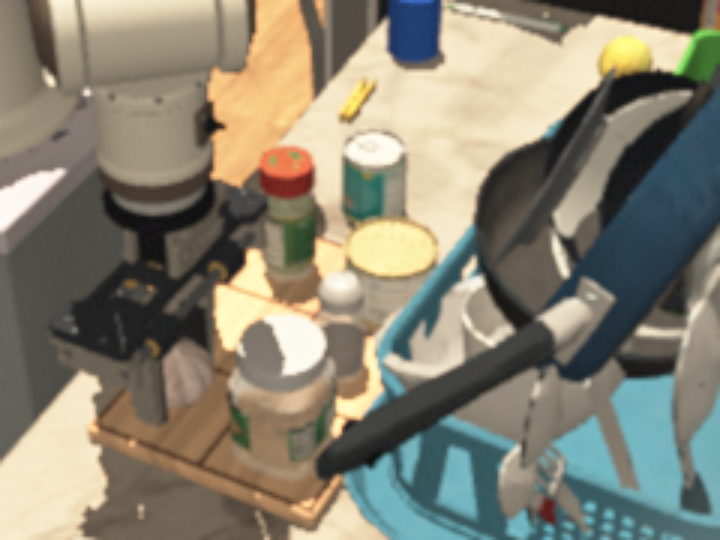

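The spice jar (288,210) and shaker (342,330) are standing upright in their squares. The garlic is held upright over the front-right square at (190,375). I'll lower the last 8 mm and release.

>>> jog_arm:
  targets: "0 0 0.3 0 0.45; 0 0 0.3 0 0.45; 0 0 0.2 0 0.45; 0 0 0 0 0.45; 0 0 0 0 0.45"

```text
clock: 26.95
ee_pos: [404.9, -294.8, 32.5]
tcp_rot: [1.0, -0.023, -0.0, -0.0]
ft_force: [-1.7, 0.2, 1.9]
grip_width: 0.593
grip_force: 8.0
```

>>> jog_arm:
  targets: "0 0 0 0 0.45; 0 0 0 0 0.3; 0 0 0 0 0.2; 0 0 0 0 0.1; 0 0 0 0 0.1"

```text
clock: 27.45
ee_pos: [405.0, -295.0, 32.6]
tcp_rot: [1.0, -0.023, 0.0, 0.0]
ft_force: [0.4, -0.2, 0.8]
grip_width: 0.894
grip_force: 0.0
```

>>> jog_arm:
  targets: "0 0 -1 0 0.1; 0 0 -3 0 0.1; 0 0 -4 0 0.1; 0 0 -4 0 0.1; 0 0 -4 0 0.1"

```text
clock: 27.95
ee_pos: [404.9, -294.7, 195.0]
tcp_rot: [1.0, -0.023, 0.0, 0.0]
ft_force: [0.0, 0.3, -0.4]
grip_width: 0.903
grip_force: 0.0
```

```bash
python3 - <<'E'
from h import *; go(437,3,180)
E
```

```text
t 27.9 tcp [ 404.9 -294.7  195. ] F [ 0.   0.3 -0.4] gap mm 83.1 gf 0.0 tilt 0.001
shift cm [  1.87 -29.89   1.5 ] twist -0.000 j [-0.87 -0.01  1.84  0.    1.31  0.74]
```

>>> jog_arm:
  targets: "0.1 -2 0 0 0.15; 0.2 -3.5 0 0 0.15; 0.2 -4 0 0 0.15; 0.2 -4 0 0 0.15; 0.2 -4 0 0 0.15"

```text
clock: 28.45
ee_pos: [421.9, -119.1, 193.4]
tcp_rot: [1.0, -0.023, 0.001, 0.0]
ft_force: [0.3, 0.0, 0.6]
grip_width: 0.848
grip_force: 0.0
```

>>> jog_arm:
  targets: "0.3 -4 0 0 0.15; 0.3 -4 0 0 0.15; 0.2 -3 0 0 0.15; 0.2 -1.4 0 0 0.15; 0 0 0 0 0.15"

```text
clock: 28.95
ee_pos: [437.6, 4.4, 193.3]
tcp_rot: [1.0, -0.021, 0.0, -0.0]
ft_force: [-0.4, -0.2, -0.4]
grip_width: 0.849
grip_force: 0.0
```

>>> jog_arm:
  targets: "0 0 1 0 0.15; 0 0 2 0 0.15; 0 0 2 0 0.15; 0 0 0.5 0 0.15; 0 0 0 0 0.15"

```text
clock: 29.45
ee_pos: [436.6, 2.3, 136.7]
tcp_rot: [1.0, -0.023, -0.001, -0.0]
ft_force: [0.2, 0.6, -0.4]
grip_width: 0.852
grip_force: 0.0
```

>>> jog_arm:
  targets: "0 0 0 0 0.15; 0 0 0 0 0.15; 0 0 0 0 0.15; 0 0 0 0 0.15; 0 0 0 0 0.15"

```text
clock: 29.95
ee_pos: [437.7, 2.9, 137.9]
tcp_rot: [1.0, -0.023, 0.0, 0.0]
ft_force: [0.0, -0.2, 0.8]
grip_width: 0.847
grip_force: 0.0
```

```bash
python3 - <<'E'
from h import *; go(437,3,55)
from station import robot
c=robot.capture('wrist');W=cloud(c)
P=W[(np.hypot(W[...,0]-437,W[...,1]-3)<40)&(abs(W[...,2]-72)<6)];print('tin',len(P),cv2.minEnclosingCircle(P[:,:2].astype(np.float32)),np.median(P[:,2]))
E
```

```text
t 29.9 tcp [437.7   2.9 137.9] F [ 0.  -0.2  0.8] gap mm 78.0 gf 0.0 tilt 0.001
shift cm [-0.07 -0.    8.29] twist -0.000 j [-0.27 -0.12  2.06  0.    1.19  1.35]
tin 4631 ((437.87054443359375, 2.9458794593811035), 28.89809799194336) 69.62604281017443
```

Tin at (437.9, 2.9), already aligned. Descending to grasp it.

>>> jog_arm:
  targets: "0 0 1.5 0 0.15; 0 0 2 0 0.15; 0 0 2 0 0.15; 0 0 1.6 0 0.15; 0 0 0.8 0 0.15"
  grip_force: 20

```text
clock: 30.5
ee_pos: [436.5, 3.2, 57.2]
tcp_rot: [1.0, -0.023, -0.001, -0.0]
ft_force: [-0.3, 0.1, 0.1]
grip_width: 0.847
grip_force: 0.0
```

>>> jog_arm:
  targets: "0 0 0.3 0 0.15; 0 0 0 0 0.15; 0 0 0 0 0.15; 0 0 0 0 0.15; 0 0 0 0 0.15"

```text
clock: 31.0
ee_pos: [438.0, 2.8, 56.2]
tcp_rot: [1.0, -0.023, 0.001, 0.0]
ft_force: [0.2, 0.4, 1.4]
grip_width: 0.853
grip_force: 0.0
```

>>> jog_arm:
  targets: "0 0 0 0 0.5; 0 0 0 0 0.5; 0 0 0 0 0.5; 0 0 0 0 0.5; 0 0 0 0 0.5"

```text
clock: 31.5
ee_pos: [437.5, 2.9, 55.7]
tcp_rot: [1.0, -0.023, 0.0, 0.0]
ft_force: [0.3, -0.4, 1.5]
grip_width: 0.618
grip_force: 20.0
```

```bash
python3 - <<'E'
from h import *; go(504,-119.7,200)
E
```

```text
t 31.5 tcp [437.5   2.9  55.7] F [ 0.3 -0.4  1.5] gap mm 56.9 gf 20.0 tilt 0.000
shift cm [  7.19  11.95 -14.43] twist -0.000 j [-0.27  0.02  2.12 -0.    1.    1.35]
```

>>> jog_arm:
  targets: "0 0 -1.5 0 0.5; 0 0 -3 0 0.5; 0 0 -4 0 0.5; 0 0 -4 0 0.5; 0 0 -2 0 0.5"

```text
clock: 32.0
ee_pos: [438.7, 2.7, 203.9]
tcp_rot: [1.0, -0.023, 0.002, 0.001]
ft_force: [1.2, -0.4, -2.1]
grip_width: 0.621
grip_force: 20.0
```

>>> jog_arm:
  targets: "1 1.5 0 0 0.5; 1.5 2.5 0 0 0.5; 2 3 0 0 0.5; 1.7 3 0 0 0.5; 1 2 0 0 0.5"

```text
clock: 32.5
ee_pos: [504.0, -122.7, 198.2]
tcp_rot: [1.0, -0.023, -0.001, -0.0]
ft_force: [0.3, -0.5, -1.8]
grip_width: 0.621
grip_force: 20.0
```

>>> jog_arm:
  targets: "0 0 1 0 0.5; 0 0 2 0 0.5; 0 0 2 0 0.5; 0 0 0.5 0 0.5; 0 0 0 0 0.5"

```text
clock: 33.0
ee_pos: [502.5, -119.3, 143.4]
tcp_rot: [1.0, -0.022, -0.002, -0.001]
ft_force: [0.6, -1.1, -1.5]
grip_width: 0.617
grip_force: 20.0
```

>>> jog_arm:
  targets: "0 0 0 0 0.5; 0 0 0 0 0.5; 0 0 0 0 0.5; 0 0 0 0 0.5; 0 0 0 0 0.5"

```text
clock: 33.5
ee_pos: [504.2, -120.3, 146.0]
tcp_rot: [1.0, -0.023, 0.0, 0.0]
ft_force: [0.3, 0.0, -1.5]
grip_width: 0.621
grip_force: 20.0
```

```bash
python3 - <<'E'
from h import *; go(504,-119.5,128.7)
from station import robot
c=robot.capture('wrist');cv2.imwrite('pics/w5.png',c['frame'][:,:,::-1]);W=cloud(c)
P=W[(np.hypot(W[...,0]-504,W[...,1]+119)<50)&(abs(W[...,2]-72)<5)]
(x,y),r=cv2.minEnclosingCircle(P[:,:2].astype(np.float32));print(len(P),x,y,r)
E
```

```text
t 33.5 tcp [ 504.2 -120.3  146. ] F [ 0.3  0.  -1.5] gap mm 57.1 gf 20.0 tilt 0.001
shift cm [-0.02 -0.08  1.73] twist -0.000 j [-0.47  0.09  1.84  0.    1.21  1.15]
2132 504.7422180175781 -119.57485961914062 37.604400634765625
```

View pics/w5.png

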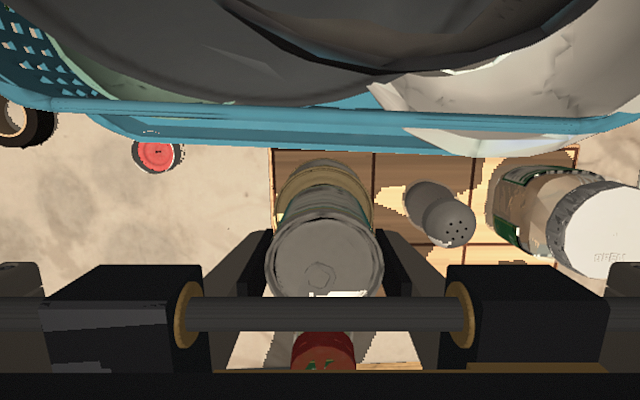

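The wrist view shows the small tin (325,255) centred over the wide tin (325,195), with the shaker clear at (440,215). Lowering 17 mm.

>>> jog_arm:
  targets: "0 -0.1 0.5 0 0.5; 0 0 0.5 0 0.5; 0 0 0.3 0 0.5; 0 0 0.2 0 0.5; 0 0 0.1 0 0.5"

```text
clock: 34.05
ee_pos: [503.9, -119.1, 129.2]
tcp_rot: [1.0, -0.023, -0.0, -0.0]
ft_force: [0.2, -0.2, -2.2]
grip_width: 0.617
grip_force: 20.0
```

>>> jog_arm:
  targets: "0 0 0.1 0 0.5; 0 0 0 0 0.5; 0 0 0 0 0.5; 0 0 0 0 0.5; 0 0 0 0 0.5"

```text
clock: 34.55
ee_pos: [504.2, -119.3, 128.8]
tcp_rot: [1.0, -0.023, 0.0, 0.0]
ft_force: [-0.4, -0.5, -1.1]
grip_width: 0.62
grip_force: 20.0
```

>>> jog_arm:
  targets: "0 0 0.1 0 0.5; 0 0 0 0 0.5; 0 0 0 0 0.5; 0 0 0 0 0.5; 0 0 0 0 0.5"

```text
clock: 35.05
ee_pos: [504.3, -119.3, 128.7]
tcp_rot: [1.0, -0.023, 0.0, 0.0]
ft_force: [-1.7, 0.8, 4.7]
grip_width: 0.622
grip_force: 20.0
```

>>> jog_arm:
  targets: "0 0 0 0 0.3; 0 0 0 0 0.25; 0 0 0 0 0.25; 0 0 0 0 0.25; 0 0 0 0 0.25"

```text
clock: 35.55
ee_pos: [504.0, -119.2, 127.5]
tcp_rot: [1.0, -0.023, -0.0, -0.0]
ft_force: [-1.2, 0.1, -0.6]
grip_width: 0.749
grip_force: 0.0
```

>>> jog_arm:
  targets: "0 0 -0.5 0 0.25; 0 0 -1 0 0.25; 0 0 -2 0 0.25; 0 0 -2 0 0.25; 0 0 -2 0 0.25"

```text
clock: 36.05
ee_pos: [504.2, -119.3, 204.4]
tcp_rot: [1.0, -0.023, 0.0, 0.0]
ft_force: [-0.2, 0.2, 0.7]
grip_width: 0.75
grip_force: 0.0
```

>>> jog_arm:
  targets: "-1 0 -1 0 0.25; -2 -2 0 0 0.25; -2 -4 0 0 0.25; -2 -4 0 0 0.25; -2 -4 0 0 0.25"

```text
clock: 36.55
ee_pos: [419.9, 25.8, 213.6]
tcp_rot: [1.0, -0.023, 0.001, 0.0]
ft_force: [-0.1, 1.0, 1.1]
grip_width: 0.744
grip_force: 0.0
```

>>> jog_arm:
  targets: "0 -4 0 0 0.25; 0 -4 0 0 0.25; 0 -4 0 0 0.25; 0 -4 0 0 0.25; 0 -2 0 0 0.25"

```text
clock: 37.05
ee_pos: [428.5, 207.3, 213.8]
tcp_rot: [1.0, -0.021, 0.001, -0.001]
ft_force: [0.3, -0.6, -0.6]
grip_width: 0.752
grip_force: 0.0
```

```bash
python3 - <<'E'
from h import *; go(437,200,220)
from station import robot
for n in ['top','side']:
    c=robot.capture(n);W=cloud(c)
    cv2.imwrite(f'pics/{n}9.png',cv2.resize(c['frame'][150:260,300:460,::-1] if n=='top' else c['frame'][150:330,200:440,::-1],None,fx=3,fy=3,interpolation=cv2.INTER_CUBIC))
    for k,x,y,h in [('small',504,-119.5,145),('wide',504,-119.5,73),('salt',500,-209,105),('spice',413,-115,124),('garlic',405,-295,60),('jar',496,-299,115)]:
        P=W[(np.hypot(W[...,0]-x,W[...,1]-y)<42)&(abs(W[...,2]-h)<(7 if k!='garlic' else 15))]
        if len(P)<4: print(n,k,'none');continue
        q,r=cv2.minEnclosingCircle(P[:,:2].astype(np.float32));d=np.array(q)-[453.5,-207]
        print(n,k,np.round(q,1),round(r,1),"z %.1f"%np.median(P[:,2]),"board",np.round([d[0]-.045*d[1],d[1]+.045*d[0]],1))
E
```

```text
t 37.0 tcp [428.5 207.3 213.8] F [ 0.3 -0.6 -0.6] gap mm 69.2 gf 0.0 tilt 0.002
shift cm [ 0.88  0.69 -0.62] twist 0.002 j [ 0.2  -0.09  1.88  0.    1.35  1.81]
top small [ 503.7 -118.4] 28.7 z 141.5 board [46.2 90.8]
top wide [ 503.4 -118.3] 37.5 z 70.6 board [45.9 90.9]
top salt [ 498.9 -205.5] 14.9 z 101.8 board [45.3  3.5]
top spice [ 409.4 -113.9] 22.2 z 123.2 board [-48.3  91.1]
top garlic [ 401.7 -291.2] 28.1 z 54.6 board [-48.  -86.5]
top jar [ 496.6 -297.2] 32.0 z 113.4 board [ 47.2 -88.3]
side small [ 504.2 -120.4] 30.4 z 141.0 board [46.8 88.9]
side wide [ 504.4 -122.8] 38.6 z 70.1 board [47.1 86.5]
side salt [ 499.8 -209.5] 14.1 z 101.3 board [46.4 -0.4]
side spice [ 410.6 -117.7] 25.0 z 122.9 board [-46.9  87.4]
side garlic [ 403.7 -297.7] 27.9 z 54.0 board [-45.7 -93. ]
side jar [ 496.7 -300.3] 32.5 z 113.9 board [ 47.4 -91.3]
```

View pics/top9.png

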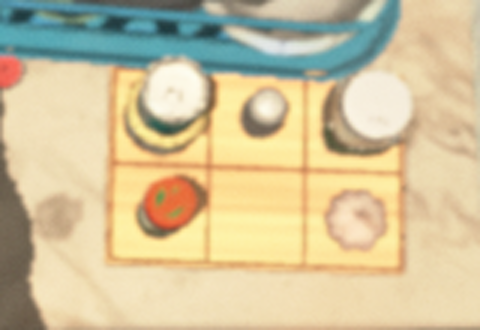

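View pics/side9.png

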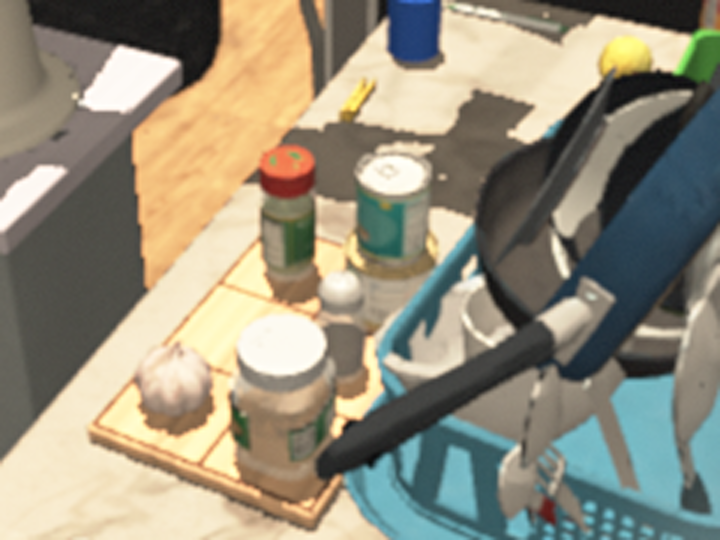

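Both views show everything upright and centred in its square. The small tin sits centred on the wide tin, and every measurement is within about 5 mm. Handing the job in.

```bash
python3 -c "
from station import robot; print(robot.job_done())"
```

```text
the job is handed in; nothing more can be done
None
```

I set the salt shaker, spice jar and garlic bulb out in their squares, stacked the small tin on the wide tin and handed the job in at about 37 s; the final camera check had everything upright and within about 5 mm, but no verdict came back.

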